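# Pin the split hoop shut around a young cheese wheel

## Task

Swing the open half of the steel hoop gently shut around the cheese wheel so that its lug lies between the two ears, then take the knobbed locking pin from the wooden block and push it down through the upper ear, the lug's eye and the lower ear until its collar sits flat on the upper ear. The ears are bolted in slots, so find the hole by sliding the nose lightly over the upper ear; the closed half springs back a little, so let the pin's tapered nose draw it in, without forcing the pin or slamming the hoop. Let go of everything and leave the cheese trier, jar and small wheel where they are.

Things in the scene. Friction and masses are not known exactly. Their poses are not given: they have to be found in the camera images.
- hoop: Fixed board with a cheese wheel (182 mm across, top 75 mm up) in a steel split hoop, 198 mm outside, rim 70 mm up. Origin on the table under the wheel's centre. Own y points to the hinge, -y to the ears outside the hoop: two plates 44 x 60 (along y) x 10 mm, 58 to 68 and 30 to 40 mm above the table, joined on the +x side, each with a round upright 15.5 mm hole. The swinging half is on -x.
- ear_in (a point): Where the centre of the upper ear's hole (top face, 68 mm above the table) would be with the ears pushed fully in; axes as the hoop's. The ears are bolted fast in slots: the true hole lies 6 to 28 mm farther out (along the hoop's own -y), different each time, unmeasured: see or feel it. Across (own x) and in height this point is true. It lies on the ear's flat top.
- gate_hinge (a point): Point on the upright hinge axis of the swinging half, at rim height (70 mm).
- gate (a joint): Angle of the swinging half: 0 shut with the eye in line with the ear holes, growing as it opens (clockwise from above); starts 0.3 to 0.55; stop at -0.004. The hinge is stiff and sprung: it stays where left when open, takes about 5 N at the post to shut, and let go from shut springs back to about 0.01, then creeps 0.0005 a second (eye 2 to 4 mm out of line, towards open).
- post_top (a point): Top of the upright steel post on the swinging half, the place to hold or push it: 14 mm thick, from the rim (70 mm) up to this point 120 mm above the table; 189 mm from the hinge axis. 80 to 110 mm from the ear holes when shut.
- lug_eye (a point): Top centre of the eye in the swinging half's lug (plate 44 x 60 x 10 mm, 44 to 54 mm above the table), 249 mm from the hinge axis. The eye is a slot, 43 mm long radially and 16 mm along the swing, so it suits every place of the ears; the lug enters between the ears from the hoop's -x side.
- block: Fixed dark wooden block, 60 x 170 x 66 mm, with two 18 mm upright holes through it, 45 mm either side of its middle along its own y; the pin stands in one, the cheese trier in the other. Origin at the middle of its underside.
- pin: Loose steel locking pin, about 0.12 kg, upright. Origin at the centre of the underside of its collar (26 mm across, 6 mm thick). Own z points up: above the collar a round knob 16 mm thick, 6 to 42 mm above the origin; below, a shank 14 mm thick to 40 mm under the origin, then a taper to a flat tip 8 mm across, 48 mm under the origin.
- pin_tip (a point): Centre of the pin's flat tip, 48 mm under its collar.
- trier: Bystander: cheese trier with a level round wooden T-handle 70 mm long, standing in the block's other hole. Origin at the underside of its collar, handle 36 mm above.
- jar: Bystander: closed glass jar, 68 mm across, 85 mm tall; origin under its base.
- small_wheel: Bystander: small cheese wheel, 104 mm across, 45 mm tall; origin under its base.
Things that resemble listed ones, but are neither listed nor needed, are in the scene too. Of the things shaped like the pin, the steel one is meant.

How it is judged:
By the outcome, as a careful person would: the job done as asked, in the order asked, and still so for the second after the job is handed in, with the robot touching nothing.
It also fails if it takes over 72 s, if anything falls off the work surface, if the arm or the gripper's body presses on something with over 40 N, if the wrist force passes 120 N, or if a joint passes its speed limit or range.

## Robot

A 6-joint arm with a two-finger parallel gripper is mounted at the origin on the work surface. World frame = base frame: x ahead of the robot, y to its left, z up, the work surface at z = 0. Lengths are in m, angles in degrees, forces in N, time in s.
With the tool pointing down it reaches from about 0.3 to 0.875 m from the base axis. Payload 6.4 kg.
Tool frame: the origin (TCP) lies at the very end of the fingers, on their centre line; the grasp point (between the pads) lies 19 mm behind it; z points along the fingers, y is the direction in which the jaws open and shut (so a half turn about z gives the same grasp; the last joint's range is limited). The gripper opens to 85 mm and grips with 20 to 120 N. Pads are 22 mm wide; open, the fingers measure 114 mm over their backs; the gripper's body (76 mm by 85 mm) begins 54 mm behind the grasp point. The pads swing forward as they close: fully open they stand 13 mm farther back than shut.
Start: joints at [63.868, 10.359, 92.074, -0, 77.567, -11.82], TCP at [0.142, 0.557, 0.231] pointing down, gripper open.
Joint ranges: [-171.53, 171.53], [-51.25, 118.39], [17.06, 147.69], [-65.23, 245.23], [0, 150.52], [-178.68, 178.68]. Speed limits (degrees/s): [147.25, 147.25, 172.46, 180, 180, 180].

## Interface

Orientations are given as a 3x3 rotation matrix whose columns are the frame's x, y, z axes.
In Python, from rig import robot gives the robot as it stands. Calls block until the motion is done:
- robot.move_pose(position, orientation): joint-space move of the TCP to a pose.
- robot.move_straight(position, rate=0.15, attitude=None, contact_N=None): straight line of the TCP; attitude=None keeps the orientation; rate is the mean speed in m/s. With contact_N (N) it stops when the force on the tool has changed by that much, and returns True; else False.
- robot.set_joints(angles): joint-space move.
- robot.set_gripper(opening, effort=None): finger opening in m; effort is the grip in N (None keeps the last); returns when the fingers have stopped.
- robot.sleep(seconds).
- robot.ik(position, orientation): joint angles nearest the present ones, or None.
- robot.get_state(): the state.
- robot.grab_frame(name): name is "scene" or "side" or "wrist"; returns a dict with "image" (400x640x3 uint8, red, green, blue), "K" (3x3 intrinsics, pixels), "position" and "rotation" of the camera in the world. Camera axes: x right, y down, z forward; pixel columns grow to the right and rows downward; lengths in m; the calibration is good to about 2 mm. A picture is of the moment at which its call begins. There is no depth.
A pose or a line that the arm cannot do raises robot.Unreachable and nothing moves.
- robot.finish_job(): hands the job in, once; it reports no verdict.
The state is a dict: "t": time; "joint_positions": joint angles; "joint_vel": joint speeds; "tau": joint torques, N m; "position": TCP position; "ee_rot": TCP orientation; "wrist_force": force on the tool from outside, world axes, zero at the start; "wrist_torque": the same for the moment, N m; "width": finger opening in m.
Only numpy, scipy, OpenCV 4.12 (cv2) and the standard library are available. Lean on these libraries where they do the work, as an engineer would, in place of code of your own. Each camera call takes 0.05 s, during which the arm holds its last target.

## Working session

There is one attempt and no reset: what is moved stays moved. The work goes in short steps, each a Python script; the robot and the scene stay as the last script left them, time stands still between calls to the robot, and variables do not carry over. Pictures are saved under pics/ and viewed, and the job is handed in when it is done.

```bash
ls; mkdir -p pics; python3 - <<'E'
from rig import robot
import cv2
for n in ("scene","side","wrist"):
    f=robot.grab_frame(n)
    cv2.imwrite(f"pics/{n}0.png",f["image"][:,:,::-1]); print(n,f["K"],f["position"],f["rotation"])
s=robot.get_state(); print(s)
E
```

```text
pics
scene [[450.75279794   0.         314.69683206]
 [  0.         450.75279794 199.74986819]
 [  0.           0.           1.        ]] [1.19873713 0.13762716 1.02686067] [[-0.13036851  0.80482284 -0.57902007]
 [ 0.99143053  0.10091075 -0.08296093]
 [-0.0083395  -0.58487367 -0.81108152]]
side [[486.60157859   0.         320.59255138]
 [  0.         486.60157859 193.33478841]
 [  0.           0.           1.        ]] [-0.07573775 -0.62430194  0.79606646] [[ 0.74274457 -0.41174991  0.52800807]
 [-0.6694435  -0.47227576  0.57341173]
 [ 0.01326319 -0.77937002 -0.62642355]]
wrist [[318.18410236   0.         316.04424865]
 [  0.         318.18410236 204.71668568]
 [  0.           0.           1.        ]] [0.07788186 0.57343246 0.37347951] [[ 0.24760186  0.93601533  0.25013722]
 [ 0.96886111 -0.23888504 -0.06513128]
 [-0.00120984  0.25847485 -0.96601723]]
{'t': 0.15, 'joint_positions': array([ 6.38657511e+01,  1.03932657e+01,  9.21187896e+01,  2.03964055e-05,
        7.75673916e+01, -1.18196916e+01]), 'joint_vel': array([ 0.02216446, -0.03170216, -0.2612252 , -0.08603868,  0.1133086 ,
       -0.06607288]), 'tau': array([ 1.13383860e-03, -4.45259607e+01, -3.51692176e+01, -1.18763505e-04,
        5.78333682e-03, -3.99653430e-07]), 'position': array([0.14195295, 0.55676241, 0.23057734]), 'ee_rot': array([[-9.68952838e-01,  2.47244865e-01, -6.11079917e-04],
       [ 2.47245457e-01,  9.68952081e-01, -1.24469510e-03],
       [ 2.84362686e-04, -1.35713758e-03, -9.99999039e-01]]), 'wrist_force': array([-0.99268861,  0.1623875 , -0.03582833]), 'wrist_torque': array([-0.03706792, -0.04596013, -0.01329575]), 'width': 0.08516308602559702}
```

View pics/scene0.png

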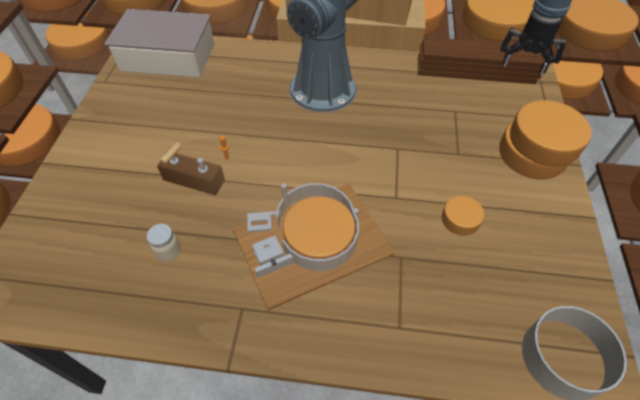

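View pics/side0.png

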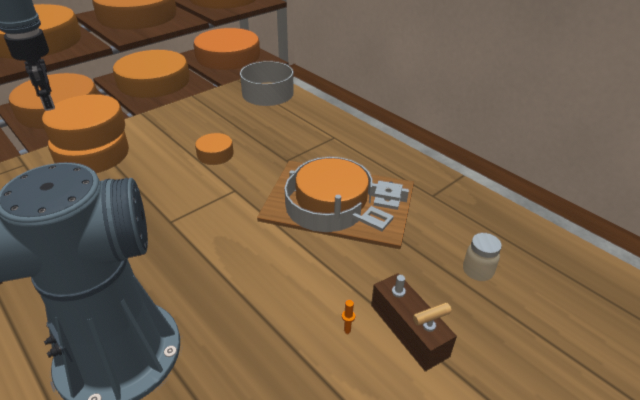

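View pics/wrist0.png

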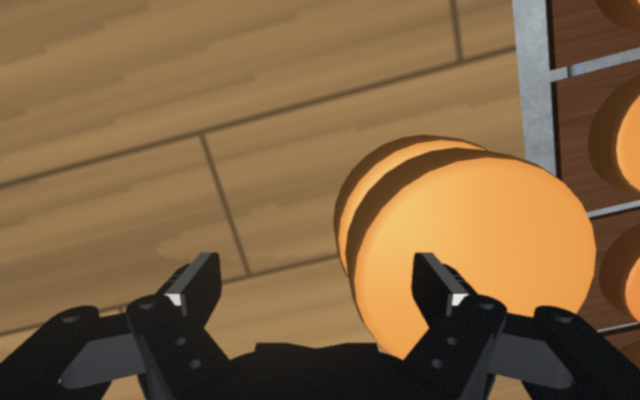

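The pin could be confused with three things:
- The steel knob in the block, scene (201,163) / side (400,283).
- The orange pin-shaped thing, scene (224,148) / side (349,315).
- The trier, scene (172,153) / side (432,314).

I choose the steel knob in the block and will check it in close crops.

```bash
python3 - <<'E'
import cv2
a=cv2.imread('pics/scene0.png'); b=cv2.imread('pics/side0.png')
def crop(im,x0,y0,w,h,k): return cv2.resize(im[y0:y0+h,x0:x0+w],None,fx=k,fy=k,interpolation=cv2.INTER_CUBIC)
cv2.imwrite('pics/c1.png',crop(a,225,175,160,120,5))
cv2.imwrite('pics/c2.png',crop(b,260,145,160,110,5))
cv2.imwrite('pics/c3.png',cv2.hconcat([crop(a,150,130,80,70,5),crop(b,370,265,80,70,5)]))
E
```

```text
(no output)
```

View pics/c1.png

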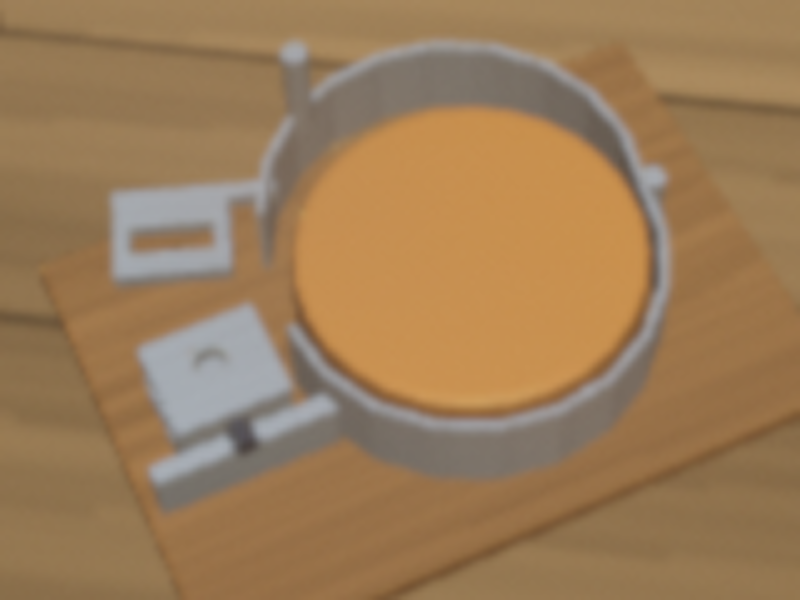

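View pics/c2.png

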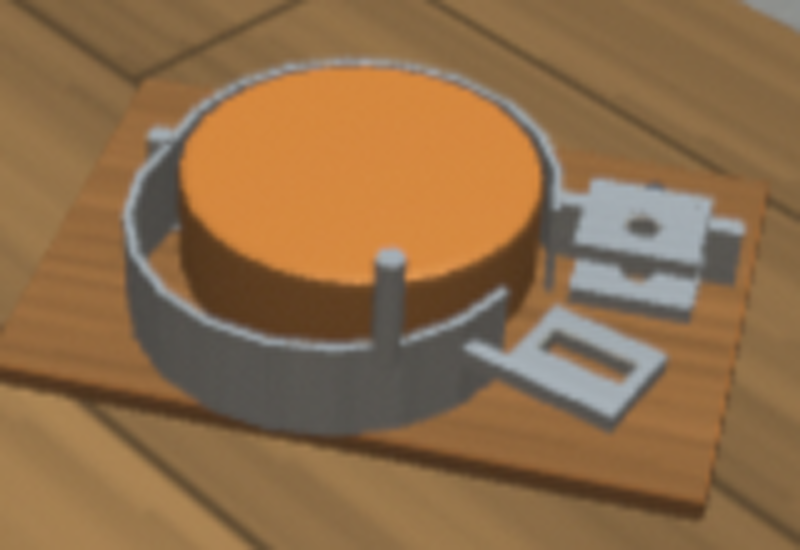

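View pics/c3.png

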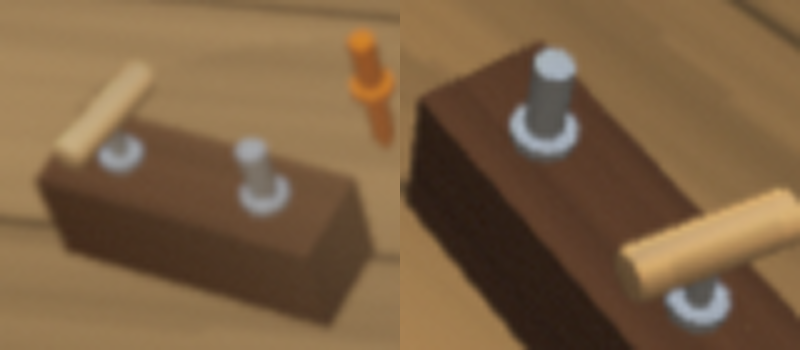

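```bash
cat > h.py <<'E'
import numpy as np, cv2
from rig import robot
def ray(f,p):
    d=f["rotation"]@np.linalg.inv(f["K"])@np.array([p[0],p[1],1.0]); return f["position"],d/np.linalg.norm(d)
def plane(f,p,z):
    o,d=ray(f,p); return o+d*(z-o[2])/d[2]
def tri(f1,p1,f2,p2):
    o1,d1=ray(f1,p1);o2,d2=ray(f2,p2)
    A=np.stack([d1,-d2],1); t=np.linalg.lstsq(A,o2-o1,rcond=None)[0]
    a=o1+d1*t[0]; b=o2+d2*t[1]; return (a+b)/2,np.linalg.norm(a-b)
def proj(f,P):
    c=f["rotation"].T@(np.array(P)-f["position"]); q=f["K"]@c; return q[:2]/q[2]
def fitcircle(P):
    A=np.c_[2*P[:,:2],np.ones(len(P))]; b=(P[:,:2]**2).sum(1); c=np.linalg.lstsq(A,b,rcond=None)[0]
    return c[:2],np.sqrt(c[2]+c[0]**2+c[1]**2)
E
python3 - <<'E'
from h import *
a=robot.grab_frame("scene"); b=robot.grab_frame("side")
c1=lambda u,v:(225+(u+.5)/5-.5,175+(v+.5)/5-.5)
c2=lambda u,v:(260+(u+.5)/5-.5,145+(v+.5)/5-.5)
k1=lambda u,v:(150+(u+.5)/5-.5,130+(v+.5)/5-.5)
k2=lambda u,v:(370+(u-400+.5)/5-.5,265+(v+.5)/5-.5)
np.set_printoptions(precision=4,suppress=True)
print("post",tri(a,c1(293,49),b,c2(390,257)))
print("hole",plane(a,c1(211,362),.068),plane(b,c2(643,226),.068))
print("knob top",tri(a,k1(251,149),b,k2(554,64)), plane(a,k1(251,149),.108),plane(b,k2(554,64),.108))
print("trier collar",plane(a,k1(121,152),.07),plane(b,k2(699,300),.07))
print("hinge",plane(a,c1(655,177),.07),plane(b,c2(160,133),.07),tri(a,c1(655,177),b,c2(160,133)))
# wheel
for f,x0,y0,w,h in((a,270,185,95,90),(b,285,150,90,70)):
    im=f["image"]; hsv=cv2.cvtColor(im,cv2.COLOR_RGB2HSV)
    m=cv2.inRange(hsv,(5,150,170),(25,255,255)); mm=np.zeros_like(m); mm[y0:y0+h,x0:x0+w]=m[y0:y0+h,x0:x0+w]
    cs=max(cv2.findContours(mm,0,1)[0],key=cv2.contourArea); (c,ax,an)=cv2.fitEllipse(cs[:,0].astype(np.float32)) 
    P=np.array([plane(f,p,.075) for p in cs[:,0]]); print("wheel",fitcircle(P),cv2.contourArea(cs))
    P=np.array([plane(f,p,.075) for p in cv2.convexHull(cs)[:,0]]); print("hull",fitcircle(P))
# lug eye / ear corners
print("eye",plane(a,c1(172,240),.054),plane(b,c2(594,357),.054))
for u in ((137,350),(251,303),(293,382),(175,440)): print("ear sc",plane(a,c1(*u),.068))
for u in ((592,180),(714,200),(703,258),(574,235)): print("ear sd",plane(b,c2(*u),.068))
E
```

```text
post (array([ 0.5145, -0.0398,  0.1221]), np.float64(0.0018096602665012083))
hole [ 0.6697 -0.0579  0.068 ] [ 0.6703 -0.0551  0.068 ]
knob top (array([ 0.4487, -0.2795,  0.1091]), np.float64(0.002348491908211227)) [ 0.4484 -0.281   0.108 ] [ 0.4489 -0.2779  0.108 ]
trier collar [ 0.4285 -0.3703  0.07  ] [ 0.432  -0.3662  0.07  ]
hinge [0.5348 0.1484 0.07  ] [0.5408 0.1545 0.07  ] (array([0.5372, 0.149 , 0.0744]), np.float64(0.0015352310634879063))
wheel (array([0.5951, 0.0674]), np.float64(0.07925835646769105)) 2731.0
hull (array([0.5962, 0.0611]), np.float64(0.08720913101745172))
wheel (array([0.5925, 0.0624]), np.float64(0.08470155709514171)) 2278.5
hull (array([0.5918, 0.0611]), np.float64(0.08738324353299769))
eye [ 0.5938 -0.0945  0.054 ] [ 0.5944 -0.0947  0.054 ]
ear sc [ 0.6677 -0.0952  0.068 ]
ear sc [ 0.6342 -0.0446  0.068 ]
ear sc [ 0.6757 -0.0163  0.068 ]
ear sc [ 0.7139 -0.0668  0.068 ]
ear sd [ 0.6788 -0.0139  0.068 ]
ear sd [ 0.7121 -0.0643  0.068 ]
ear sd [ 0.6735 -0.0904  0.068 ]
ear sd [ 0.64  -0.038  0.068]
```

The close crop confirms it: grey steel knob and collar in the block, with the trier in the other hole and the orange decoy standing loose outside. The two-view points also agree with the given sizes:

| Check | Measured | Given |
|---|---|---|
| Post to hinge | 191 mm | 189 mm |
| Eye to hinge | 251 mm | 249 mm |
| Pin to trier | 90 mm | 90 mm |

Next is a closer wrist view of the ears.

```bash
python3 - <<'E'
from h import *
R1=np.array([[0,1,0],[1,0,0],[0,0,-1.]]); R2=np.array([[0,-1,0],[-1,0,0],[0,0,-1.]])
np.set_printoptions(precision=3,suppress=True)
for R in (R1,R2):
  for p in ((.66,-.06,.2),(.449,-.279,.1),(.67,-.056,.09)): print(robot.ik(p,R))
t=robot.get_state()["t"]
R=R1
robot.move_pose((.655,-.06,.2),R)
f=robot.grab_frame("wrist"); cv2.imwrite("pics/w1.png",f["image"][:,:,::-1]); np.savez("w1.npz",**f)
s=robot.get_state(); print(s["t"]-t,s["t"],s["position"],s["ee_rot"],f["position"])
E
```

```text
[-15.433  22.805  80.124  -0.     77.071 -15.433]
[-44.732  13.686 104.761  -0.     61.553 -44.732]
[-14.869  30.591  82.666  -0.     66.742 -14.869]
[-15.433  22.805  80.124  -0.     77.071 164.567]
[-44.732  13.686 104.761  -0.     61.553 135.268]
[-14.869  30.591  82.666  -0.     66.742 165.131]
2.875 3.125 [ 0.655 -0.059  0.2  ] [[-0.001  1.     0.   ]
 [ 1.     0.001  0.   ]
 [ 0.     0.    -1.   ]] [0.654 0.007 0.343]
```

View pics/w1.png

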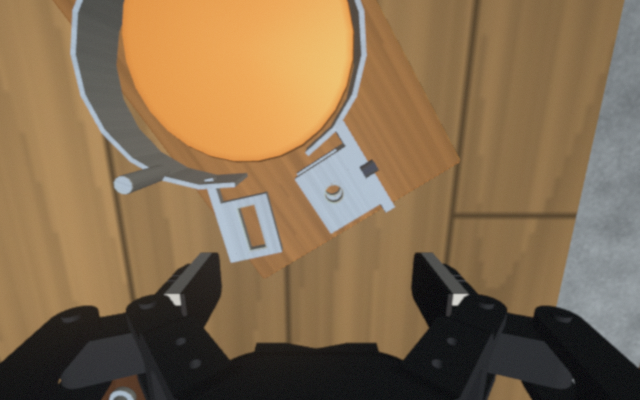

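Wrist view: hole at about (335,193), post top (124,185), eye (252,227). The knob just shows at the lower left edge. I'll enlarge it to refine these.

```bash
python3 - <<'E'
from h import *
f=dict(np.load("w1.npz")); np.set_printoptions(precision=4,suppress=True)
im=f["image"]; x0,y0=285,115
c=cv2.resize(im[y0:y0+125,x0:x0+115],None,fx=5,fy=5,interpolation=cv2.INTER_CUBIC); cv2.imwrite("pics/w1c.png",c[:,:,::-1])
print("post",plane(f,(124,185),.12),"eye",plane(f,(252,227),.054),"hole",plane(f,(335,193),.068))
g=cv2.cvtColor(im,cv2.COLOR_RGB2GRAY)
E
```

```text
post [ 0.5171 -0.0384  0.12  ] eye [ 0.5929 -0.0927  0.054 ] hole [ 0.671 -0.056  0.068]
```

View pics/w1c.png

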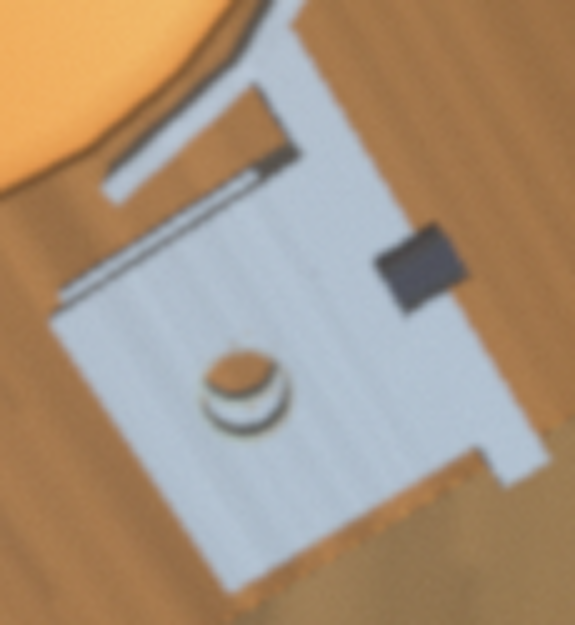

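```bash
python3 - <<'E'
from h import *
np.set_printoptions(precision=4,suppress=True)
R=np.array([[0,1,0],[1,0,0],[0,0,-1.]])
f=dict(np.load("w1.npz")); print("hole",plane(f,(334,193),.068))
robot.move_pose((.516,-.039,.15),R)
robot.set_gripper(.036)
robot.move_straight((.516,-.039,.086),rate=.12,contact_N=15)
s=robot.get_state(); print(s["t"],s["width"],s["position"],s["wrist_force"])
r=robot.move_straight((.572,-.037,.086),rate=.06,contact_N=15)
s=robot.get_state(); print(r,s["t"],s["position"],s["wrist_force"])
if not r:
    r=robot.move_straight((.605,-.034,.086),rate=.02,contact_N=12)
    s=robot.get_state(); print(r,s["t"],s["position"],s["wrist_force"])
a=robot.grab_frame("side"); cv2.imwrite("pics/s2.png",a["image"][:,:,::-1])
E
```

```text
hole [ 0.6701 -0.056   0.068 ]
4.9917 0.035405233508229265 [ 0.5164 -0.0391  0.0864] [-0.1884 -0.9483 -0.055 ]
False 6.075 [ 0.5724 -0.0366  0.0861] [0.4097 0.1169 0.0853]
True 7.1917 [ 0.5935 -0.0339  0.0849] [-1.0483 -0.6741 -0.3494]
```

View pics/s2.png

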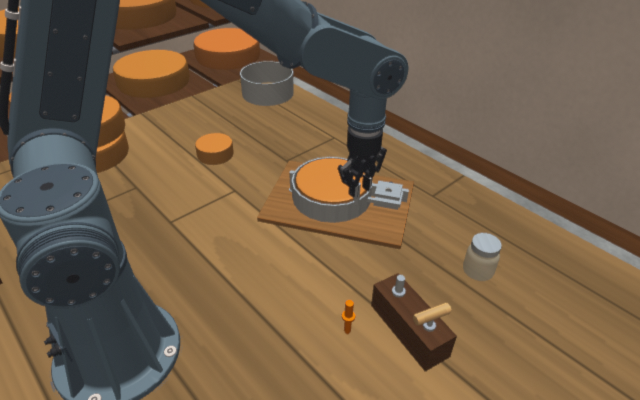

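The side view shows the lug inside the ears and the half shut, with no force left on it. Next I'll back off and go to look over the pin.

```bash
python3 - <<'E'
from h import *
np.set_printoptions(precision=4,suppress=True)
R=np.array([[0,1,0],[1,0,0],[0,0,-1.]])
p=robot.get_state()["position"]
robot.move_straight((p[0]-.008,p[1],p[2]),rate=.08)
robot.move_straight((p[0]-.008,p[1],.14),rate=.25)
robot.move_pose((.449,-.276,.19),R)
robot.set_gripper(.06)
f=robot.grab_frame("wrist"); cv2.imwrite("pics/w2.png",f["image"][:,:,::-1]); np.savez("w2.npz",**f)
a=robot.grab_frame("scene"); cv2.imwrite("pics/sc2.png",a["image"][:,:,::-1])
cv2.imwrite("pics/sc2c.png",cv2.resize(a["image"][175:295,225:385,::-1],None,fx=5,fy=5,interpolation=cv2.INTER_CUBIC))
print(robot.get_state()["t"],robot.get_state()["wrist_force"])
E
```

```text
9.4167 [-0.549   0.1651  0.7494]
```

View pics/w2.png

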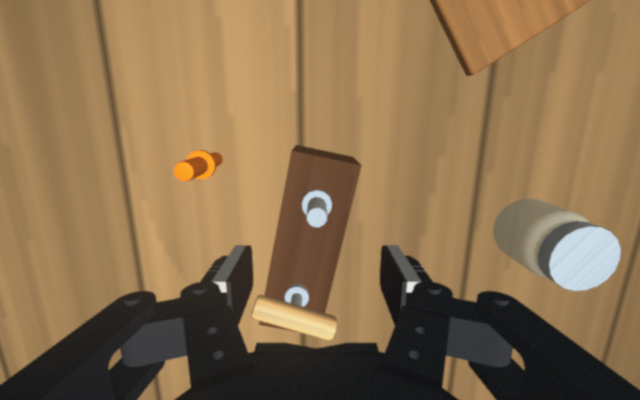

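View pics/sc2c.png

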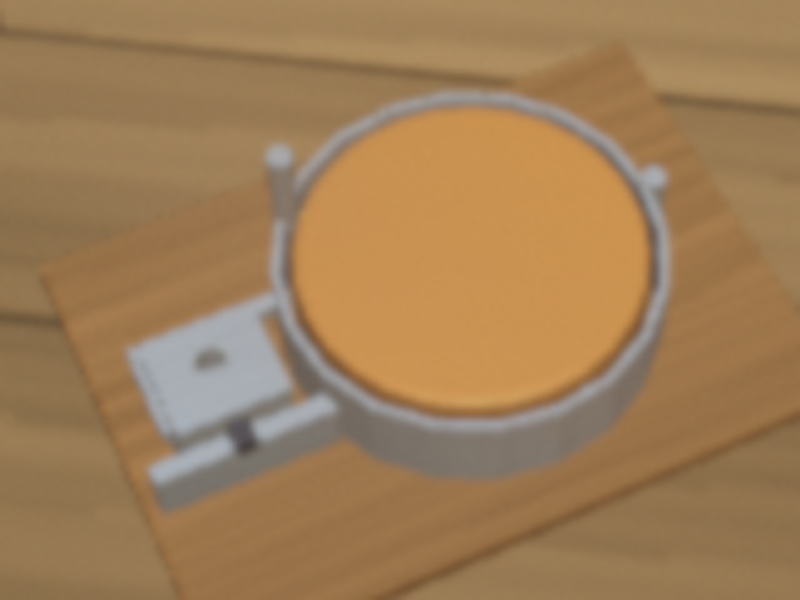

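The hoop is shut with the lug between the ears. In the wrist view the knob top is at about (317,217) and its collar at (317,204).

```bash
python3 - <<'E'
from h import *
np.set_printoptions(precision=4,suppress=True)
f=dict(np.load("w2.npz")); im=f["image"]
m=((im.max(2).astype(int)-im.min(2)<60)&(im.min(2)>120)).astype(np.uint8)
m[:, :290]=0; m[:,345:]=0; m[:180]=0; m[240:]=0
c=max(cv2.findContours(m,0,1)[0],key=cv2.contourArea); print(cv2.boundingRect(c))
cv2.imwrite("pics/w2c.png",cv2.resize(im[180:240,285:350,::-1],None,fx=8,fy=8,interpolation=cv2.INTER_CUBIC))
print(plane(f,(317,217),.108),plane(f,(317,204),.072))
E
```

```text
(301, 190, 31, 38)
[ 0.4493 -0.2792  0.108 ] [ 0.4494 -0.2788  0.072 ]
```

View pics/w2c.png

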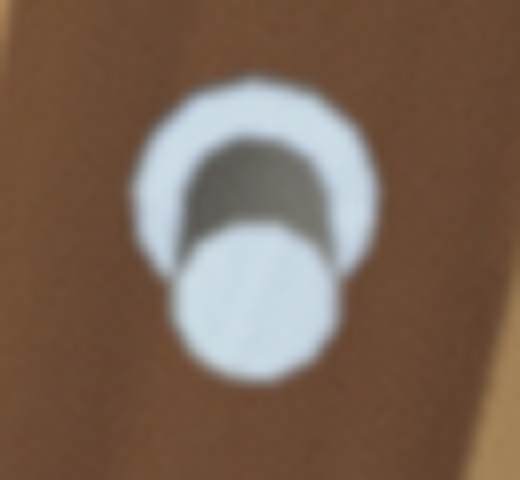

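```bash
python3 - <<'E'
from h import *
np.set_printoptions(precision=4,suppress=True)
S=robot.get_state
robot.move_straight((.449,-.279,.077),rate=.2,contact_N=15)
robot.set_gripper(0,effort=60)
s=S(); print(s["t"],s["width"],s["position"],s["wrist_force"])
z0=s["position"][2]
robot.move_straight((.449,-.279,z0+.075),rate=.25)
s=S(); print(s["t"],s["width"],s["wrist_force"])
robot.move_straight((.670,-.056,z0+.075),rate=.25)
robot.sleep(.15)
f=robot.grab_frame("wrist"); cv2.imwrite("pics/w3.png",f["image"][:,:,::-1]); np.savez("w3.npz",**f)
f=robot.grab_frame("side"); cv2.imwrite("pics/s3.png",f["image"][:,:,::-1]); np.savez("s3.npz",**f)
s=S(); print(z0,s["t"],s["width"],s["position"],s["wrist_force"])
E
```

```text
10.6167 0.014152811254924557 [ 0.4497 -0.2795  0.0782] [-1.4023  0.4231  6.6456]
11.075 0.014303477755916252 [-1.2033 -0.229  -2.2889]
0.07821475219274368 12.7333 0.014147848335562893 [ 0.6697 -0.0568  0.1535] [ 0.1763  0.1649 -0.7411]
```

View pics/w3.png

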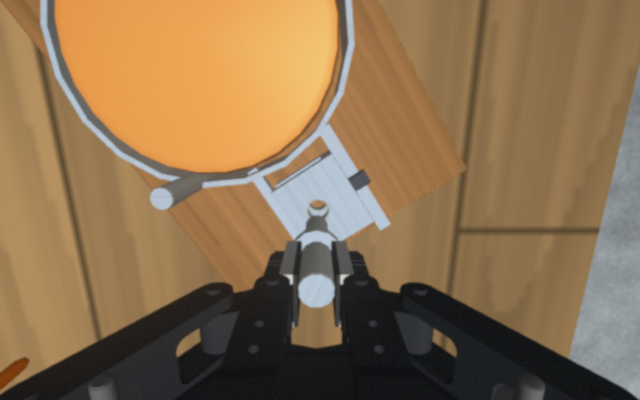

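View pics/s3.png

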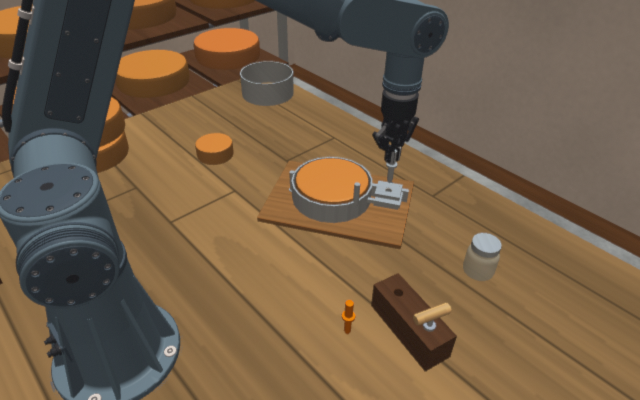

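The pin is in hand and its nose stands over the hole, which shows at wrist (317,206). Next I lower it lightly and test for contact.

```bash
python3 - <<'E'
from h import *
np.set_printoptions(precision=4,suppress=True)
S=robot.get_state
r0=robot.move_straight((.6703,-.0562,.132),rate=.08,contact_N=6)
r=robot.move_straight((.6703,-.0562,.118),rate=.03,contact_N=4)
s=S(); print(r0,r,s["t"],s["width"],s["position"],s["wrist_force"])
E
```

```text
False False 13.7667 0.013979733765310262 [ 0.6703 -0.0562  0.1179] [ 0.0756  0.3826 -1.321 ]
```

The nose is 10 mm into the upper ear with no contact force. I'll continue gently through the eye.

```bash
python3 - <<'E'
from h import *
np.set_printoptions(precision=4,suppress=True)
S=robot.get_state
for z,c in ((.098,10),(.084,10),(.0795,8)):
    r=robot.move_straight((.6703,-.0562,z),rate=.02,contact_N=c)
    s=S(); print(r,s["t"],s["width"],s["position"],s["wrist_force"])
    if r: break
f=robot.grab_frame("scene"); cv2.imwrite("pics/sc4.png",cv2.resize(f["image"][175:295,225:385,::-1],None,fx=5,fy=5,interpolation=cv2.INTER_CUBIC))
f=robot.grab_frame("side"); cv2.imwrite("pics/s4.png",cv2.resize(f["image"][115:225,300:460,::-1],None,fx=5,fy=5,interpolation=cv2.INTER_CUBIC))
E
```

```text
False 14.9167 0.014269369323274553 [ 0.67   -0.0562  0.0978] [-2.1904 -1.6189 -1.5167]
False 15.7667 0.01435785812127029 [ 0.6702 -0.056   0.0836] [-0.3586 -0.647  -1.9454]
True 16.0417 0.014349254232764811 [ 0.6705 -0.0564  0.0803] [-0.8535 -0.8153  4.7685]
```

View pics/s4.png

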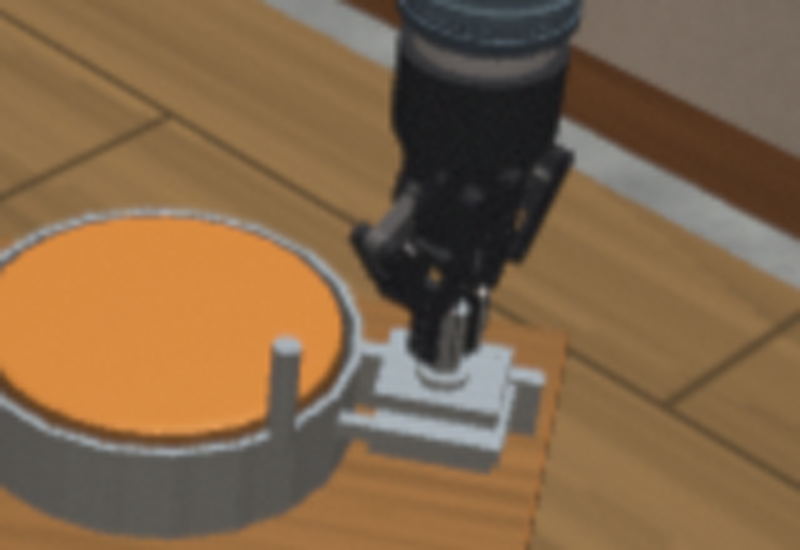

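Contact came at TCP 0.0803 against 0.0802 predicted for a seated collar. Next I release, lift clear and check.

```bash
python3 - <<'E'
from h import *
np.set_printoptions(precision=4,suppress=True)
S=robot.get_state
robot.set_gripper(.045)
s=S(); print(s["t"],s["width"],s["position"],s["wrist_force"])
robot.move_straight((.6705,-.0562,.2),rate=.15)
R=np.array([[0,1,0],[1,0,0],[0,0,-1.]])
robot.move_pose((.67,-.10,.24),R)
robot.sleep(.3)
for n,(x,y,w,h) in dict(scene=(225,175,160,120),side=(260,130,160,120),wrist=(200,60,240,180)).items():
    f=robot.grab_frame(n); k=800//w
    cv2.imwrite(f"pics/{n}5.png",cv2.resize(f["image"][y:y+h,x:x+w,::-1],None,fx=k,fy=k,interpolation=cv2.INTER_CUBIC))
    cv2.imwrite(f"pics/{n}5f.png",f["image"][:,:,::-1]); np.savez(f"{n}5.npz",**f)
    print(n,[proj(f,(.670,-.056,z)) for z in (.071,.110)])
print(S()["t"],S()["wrist_force"])
E
```

```text
16.5417 0.04495785984439921 [ 0.6686 -0.0563  0.0783] [ 0.4668 -0.655   0.3588]
scene [array([267.438 , 246.5623]), array([265.898 , 238.3052])]
side [array([388.5072, 189.0411]), array([390.1697, 176.0818])]
wrist [array([317.3774, 143.7379]), array([317.4975, 147.1166])]
18.3 [0.8122 0.6004 0.2007]
```

View pics/side5.png

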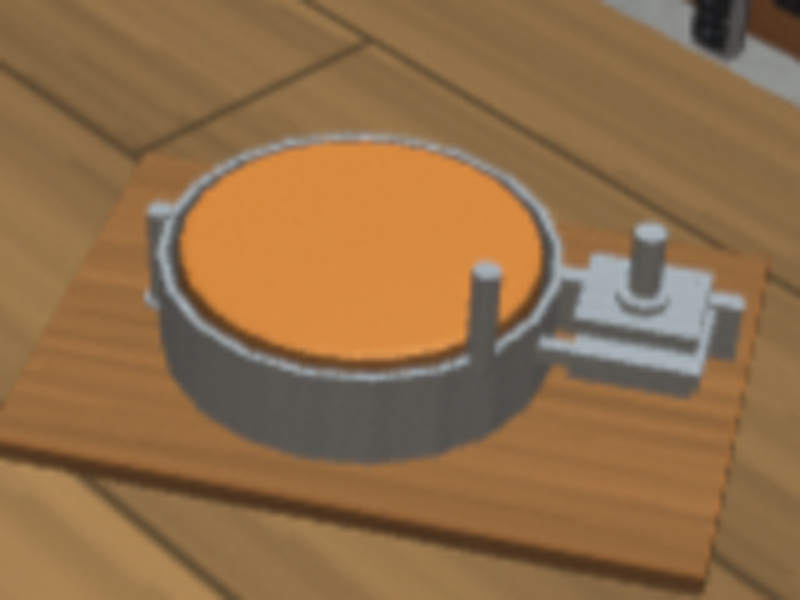

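View pics/wrist5.png

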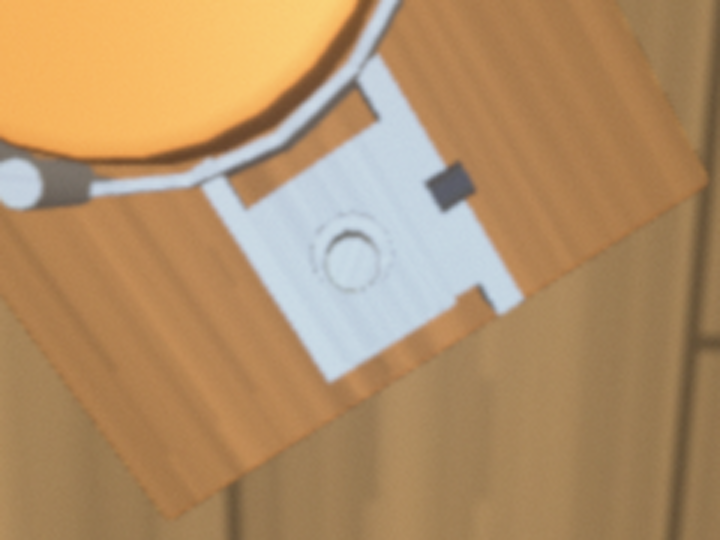

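View pics/scene5f.png

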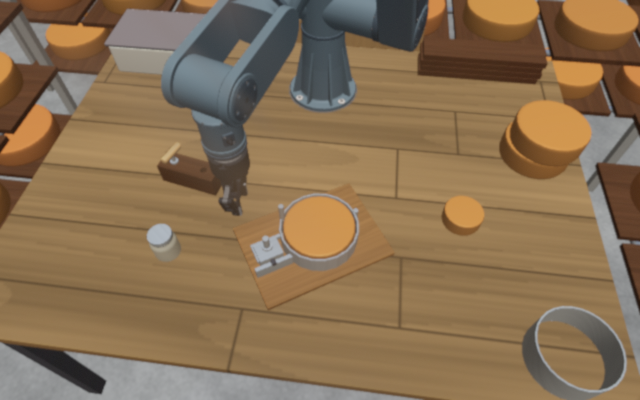

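The collar sits flat. In the side view the knob top is at crop (651,232), against (651,230) computed for a seated pin. The post is shut, the gripper is clear, and the trier, jar and small wheel are at the same pixels as at the start.

```bash
python3 -c "
from rig import robot
robot.finish_job(); print(robot.get_state()['t'])"
```

```text
the job is handed in; nothing more can be done
the job is handed in; nothing more can be done
```

The hoop is shut around the cheese wheel and the steel pin is in place through both ears and the lug's eye, its collar flat on the upper ear. I handed the job in at about 18 s.

- **Closing:** I pushed the post gently shut with the fingers. The scene and side pictures then showed the lug between the ears.
- **Finding the hole:** I saw it in the wrist picture, and the scene and side views agreed to within 2 mm. The nose went straight in, so I did not need to slide it over the ear.
- **Inserting the pin:** the side force read about 3 N as the taper drew the lug in. The collar touched at a tool height of 80.3 mm, against 80.2 mm predicted. The pull-free force stayed under 10 N throughout.
- **Last checks:** the knob top was within half a pixel of its seated position. The gripper was open and clear, with only about 1 N of noise on the wrist, and the trier, jar and small wheel had not moved.

No check failed. One thing was rougher than planned: the finger tips pressed on the pin's collar with about 7 N while gripping it in the block, well under the limits.

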